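# Start the bedside disinfecting box

## Robot

A 7-joint arm with a two-finger parallel gripper is mounted at the origin on the work surface. World frame = base frame: x ahead of the robot, y to its left, z up, the work surface at z = 0. Lengths are in m, angles in rad, forces in N, time in s.
With the tool pointing down it reaches from about 0.425 to 0.925 m from the base axis. Payload 6.8 kg.
Tool frame: the origin (TCP) lies midway between the tips of the shut fingers; the grasp point (between the pads) lies 19 mm behind it; z points along the fingers, x is the direction in which the jaws open and shut, and the axes are right-handed (so a half turn about z gives the same grasp; the last joint's range is limited). The gripper opens to 85 mm and grips with 20 to 120 N. Pads are 22 mm wide; open, the fingers measure 114 mm over their backs; the gripper's body (76 mm by 85 mm) begins 54 mm behind the grasp point. The pads swing forward as they close: fully open they stand 13 mm farther back than shut.
Start: joints at [-1.346, 0.477, 0.022, 1.555, -0.011, 1.109, -0.083], TCP at [0.221, 0.638, 0.231] pointing down, gripper open.
Joint ranges: [-2.96, 2.96], [-0.34, 2.1], [-1.41, 1.46], [0.24, 2.44], [-1.37, 4.51], [0.17, 1.92], [-2.96, 2.96]. Speed limits (rad/s): [2.39, 2.39, 3.14, 3.14, 3.14, 3.14, 3.14].

## Interface

Orientations are given as a unit quaternion [w, x, y, z].
In Python, from station import bot gives the robot as it stands.
- The arm moves only by the tool step_arm, never from a script. Its argument "increments" is a list of rows, each a list of 7 numbers: the shift along the tool's x, y, z in cm, then the turn, a rotation vector about the tool's x, y, z in degrees, then the closure, from 0 (fully open) to 1 (shut). A call has 1 to 20 rows; each row shifts and turns the commanded pose from where the row before left it, along the tool's axes as they then stand; what a row does not reach is not made up. A row lasts 1/10 s, in which the tool goes at most 50 mm and 8.59 degrees, less where a joint would pass 70% of its speed; a pose out of reach is approached as far as the arm can. A call is refused whole if a number of a shift passes 5 or a number of a turn 8.59, either way. A call with a gripper value outside its range is refused whole. The fingers move at their own pace and stop on an object; "squeeze" is the grip in N (left out, the last holds). Time passes only in rows, so rows that do not move let the fingers close. It gives the time, the measured TCP pose, the force and the opening at its end, in the units of the state.
- bot.get_obs(): the state, without advancing time (a new reading comes with each control period).
- bot.read_camera(name): name is "scene" or "top" or "wrist"; returns a dict with "pixels" (384x512x3 uint8, red, green, blue), "vertical_fov" (degrees; the focal length in pixels is half the picture's height over the tangent of half this angle, whatever the lens; pixels are square), "cx", "cy" (the principal point, pixels), "camera_from_world" (4x4, takes a point from world to camera coordinates). Camera axes: x right, y down, z forward; pixel columns grow to the right and rows downward; lengths in m; the calibration is good to about 2 mm. A picture is of the moment at which its call begins. There is no depth.
- bot.hand_in(): hands the job in, once; it reports no verdict.
Trained networks look in a picture, given as the dict that the camera call returned (one of the last four; its "shot" number tells which), for a name from the list of things; names that differ only in an ending like _2 or _b are one class to them, and where a whole thing is asked for, a point or a joint stands for the part that bears it (a point fixed in the world has none). Each returns a list of dicts, best first, with "score" (0 to 1); they miss things now and then, are a little off and sometimes report something else, mostly with a low value. They report only what shows in the picture. A call takes as long as a camera call.
- bot.find_in(picture, query): "point" ([column, row] in pixels, amid what is visible of it).
- bot.cut_out(picture, query): "pixels" (384x512 bool, what is visible of it) and "point" ([column, row] in pixels, amid what is visible of it).
- bot.pinpoint(picture, query): "point" ([column, row] in pixels: a listed point, or the origin of a listed thing).
The state is a dict: "t": time; "q": joint angles; "joint_vel": joint speeds; "joint_torque": joint torques, N m; "eef_pos": TCP position; "tool_rot": TCP orientation; "contact_force": force on the tool from outside, world axes, zero at the start; "torque": the same for the moment, N m; "gripper_width": opening from 0.0 (shut) to 1.0 (fully open).
Only numpy, scipy, OpenCV 4.12 (cv2) and the standard library are available. Lean on these libraries where they do the work, as an engineer would, in place of code of your own. Each camera call takes 0.05 s, during which the arm holds its last target.

## Task

The markers in the disinfecting box are ready to be treated. Push the box's lid fully shut, then press its large round start key firmly until it gives, hold it down for about a second and let go. Do not press the narrow bar-shaped stop key beside it, and do not use brute force on the start key.

Things in the scene. Friction and masses are not known exactly. Their poses are not given: they have to be found in the camera images.
- steriliser: Cream box fixed to the table, 225 x 240 x 90 mm (own x, y, z). Origin at table level. Its -x side (x -118 to -43 mm) is a flat key console, top at z 90, with one light key at each end (y +62, -62 mm) of a dark panel. The rest (x -43 to 108 mm) is an open chamber with markers in it, under a lid hinged along the +y edge.
- lid (a joint): Angle of the box's lid, rad: 0 shut, starts 0.45 to 0.75, stays where left. 150 (box x) x 240 x 8 mm; hinge along the box's x at y +120, z 90 mm (box frame); the free edge with a grip lip swings down to the box's -y side. Shut, its top is at z 98. Pushing straight down on it near the free edge (say x 32, y -30 mm in the box frame) shuts it; that takes 1 to 4 N.
- start_key: Start key: light round membrane key, 38 mm across, at one end of the console (either). Origin on the console's top at the key's centre; its face is 5 mm above that, z up. It yields only 2 mm straight down, its resistance rising from 1 to 6 N, then is hard; it switches at 4 N and springs back.
- stop_key: Stop key: light narrow bar, 14 mm (box x) x 44 mm (box y), at the console's other end, 124 mm from the start key. Origin on the console's top at its centre; its face is 5 mm above that. Not to be pressed.

How it is judged:
By the outcome, as a careful person would: the job done as asked, in the order asked, and still so for the second after the job is handed in, with the robot touching nothing.
It also fails if it takes over 40 s, if anything falls off the work surface, if the arm or the gripper's body presses on something with over 40 N, if the wrist force passes 120 N, or if a joint passes its speed limit or range.

## Working session

There is one attempt and no reset: what is moved stays moved. The work goes in short steps, Python scripts to look and compute and a tool call to move; the robot and the scene stay as the last step left them, time stands still between calls to the robot, and variables do not carry over. Pictures are saved under pics/ and viewed, and the job is handed in when it is done.

Besides the shell and the picture viewer there is one more tool, called after "Request:" as name(argument=value, ...), one argument or row to a line, values as JSON. step_arm: Moves the arm, as the interface text tells. Its arguments: {"type":"object","properties":{"increments":{"type":"array"},"squeeze":{"type":"number"}},"required":["increments"]}

```bash
mkdir -p pics; cat > h.py <<'E'
from station import bot
import numpy as np, cv2
def save(p,n): cv2.imwrite('pics/'+n, np.ascontiguousarray(p['pixels'][:,:,::-1]))
def ray(p,uv):
    f=192/np.tan(np.radians(p['vertical_fov'])/2); M=np.array(p['camera_from_world']); R=M[:3,:3]
    d=R.T@np.array([(uv[0]-p['cx'])/f,(uv[1]-p['cy'])/f,1]); return -R.T@M[:3,3], d
def atz(p,uv,z):
    o,d=ray(p,uv); return o+d*(z-o[2])/d[2]
def proj(p,X):
    f=192/np.tan(np.radians(p['vertical_fov'])/2); M=np.array(p['camera_from_world']); c=M[:3,:3]@np.array(X)+M[:3,3]
    return np.array([f*c[0]/c[2]+p['cx'],f*c[1]/c[2]+p['cy']])
E
python3 - <<'E'
from h import *
s=bot.get_obs(); print({k:np.round(s[k],3) for k in s})
for c in ['scene','top']:
    p=bot.read_camera(c); save(p,c+'0.png'); print(c,p['vertical_fov'],np.round(ray(p,(256,192))[0],3))
    for q,z in [('steriliser',0),('start_key',.09),('stop_key',.09),('lid',.1)]:
        for fn in (bot.pinpoint,):
            r=fn(p,q)[:2]
            print(q,[(np.round(a['point'],1),round(a['score'],2),np.round(atz(p,a['point'],z),3)) for a in r])
E
```

```text
{'t': np.float64(0.0), 'q': array([-1.346,  0.478,  0.022,  1.556, -0.012,  1.109, -0.083]), 'joint_vel': array([ 0.   ,  0.001,  0.   ,  0.001, -0.   ,  0.   ,  0.001]), 'joint_torque': array([-0.0000e+00, -5.9644e+01,  1.6080e+00, -2.8119e+01,  1.2000e-02,
        9.0000e-03, -0.0000e+00]), 'eef_pos': array([0.22 , 0.637, 0.23 ]), 'tool_rot': array([ 0.001,  0.814,  0.58 , -0.001]), 'contact_force': array([-0.119,  0.043,  0.105]), 'torque': array([-0.009, -0.046, -0.013]), 'gripper_width': np.float64(1.003)}
scene 49.992375087269885 [ 0.998 -0.087  0.543]
steriliser [(array([117.4, 264.4]), 0.97, array([ 0.544, -0.141,  0.   ]))]
start_key [(array([143.6, 186.2]), 0.39, array([ 0.479, -0.069,  0.09 ]))]
stop_key []Traceback (most recent call last):
  File "<stdin>", line 7, in <module>
ValueError: it knows: start_key, steriliser, stop_key
```

```bash
python3 - <<'E'
from h import *
for c in ['top','scene']:
    p=bot.read_camera(c); save(p,c+'1.png'); print(c,p['vertical_fov'],np.round(ray(p,(256,192))[0],3))
    for q,z in [('steriliser',0),('start_key',.09),('stop_key',.09)]:
        for fn in (bot.pinpoint,bot.find_in):
            r=fn(p,q)[:2]
            print(q,[(np.round(a['point'],1),round(a['score'],2),np.round(atz(p,a['point'],z),3)) for a in r])
E
```

```text
top 51.293579188565865 [0.475 0.09  0.753]
steriliser []
steriliser [(array([383.8, 193.9]), 0.65, array([ 0.573, -0.196,  0.   ]))]
start_key [(array([328.5, 247. ]), 0.94, array([ 0.473, -0.064,  0.09 ]))]
start_key [(array([329.7, 246.5]), 0.77, array([ 0.474, -0.066,  0.09 ]))]
stop_key [(array([401.8, 260.3]), 0.61, array([ 0.449, -0.186,  0.09 ]))]
stop_key [(array([402.2, 259.2]), 0.64, array([ 0.451, -0.187,  0.09 ]))]
scene 49.992375087269885 [ 0.998 -0.087  0.543]
steriliser [(array([118. , 260.7]), 0.78, array([ 0.537, -0.139,  0.   ]))]
steriliser [(array([ 89.4, 236.9]), 0.95, array([ 0.468, -0.176,  0.   ]))]
start_key [(array([144.6, 186.7]), 0.45, array([ 0.481, -0.068,  0.09 ]))]
start_key [(array([154. , 177.5]), 0.4, array([ 0.464, -0.049,  0.09 ]))]
stop_key []
stop_key []
```

View pics/top1.png

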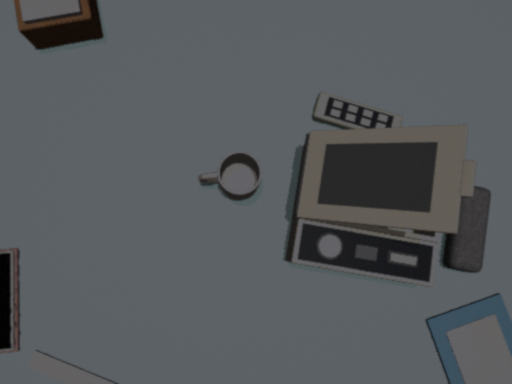

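View pics/scene1.png

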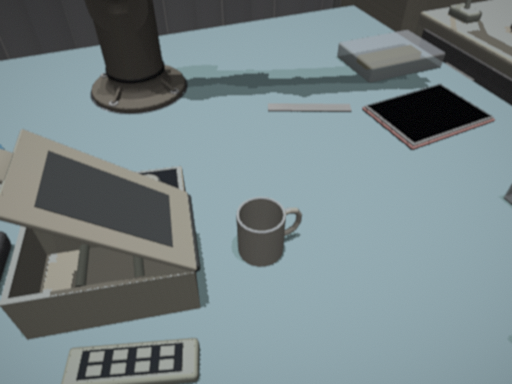

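The top view shows the round start key at (330,247) and the bar at (403,259), 124 mm apart as given. The lid is hinged on the world +y side. I'll raise the arm, close the gripper and move across.

Request:
step_arm(
  increments=[
    [0,0,-2.5,0,0,0,1],
    [0,0,-2.5,0,0,0,1],
    [0,0,-2.5,0,0,0,1],
    [0,0,-2.5,0,0,0,1],
    [-2.6,2.3,0,0,0,0,1],
    [-2.6,2.3,0,0,0,0,1],
    [-2.6,2.3,0,0,0,0,1],
    [-2.6,2.3,0,0,0,0,1],
    [-2.6,2.3,0,0,0,0,1],
    [-2.6,2.3,0,0,0,0,1],
    [-2.6,2.3,0,0,0,0,1],
    [-2.6,2.3,0,0,0,0,1],
  ],
)

```text
t: 2.1
eef_pos: [0.3269, 0.3799, 0.3315]
tool_rot: [-0.0, 0.814, 0.58, 0.0]
contact_force: [0.6, 0.4, 0.3]
gripper_width: 0.001
```

```bash
cat >> h.py <<'E'
from scipy.spatial.transform import Rotation as Rn
def st(T=None):
    s=bot.get_obs(); w,x,y,z=s['tool_rot']; R=Rn.from_quat([x,y,z,w])
    print('t',s['t'],'q',np.round(s['q'],3),'p',np.round(s['eef_pos'],4),'F',np.round(s['contact_force'],2),'g',round(float(s['gripper_width']),2)); print(np.round(R.as_matrix(),3).tolist())
    if T is not None: print('cm tool',np.round(100*R.inv().apply(np.array(T)-s['eef_pos']),2))
E
python3 -c "
from h import *
st([.566,-.176,.33])"
```

```text
t 2.1 q [-1.098  0.098  0.123  1.838 -0.013  1.206  0.267] p [0.3269 0.3799 0.3315] F [0.63 0.38 0.3 ] g 0.0
[[0.327, 0.945, 0.0], [0.945, -0.327, 0.001], [0.001, 0.0, -1.0]]
cm tool [-44.72  40.76   0.13]
```

Request:
step_arm(
  increments=[
    [-2.6,2.4,0,0,0,0,1],
    [-2.6,2.4,0,0,0,0,1],
    [-2.6,2.4,0,0,0,0,1],
    [-2.6,2.4,0,0,0,0,1],
    [-2.6,2.4,0,0,0,0,1],
    [-2.6,2.4,0,0,0,0,1],
    [-2.6,2.4,0,0,0,0,1],
    [-2.6,2.4,0,0,0,0,1],
    [-2.6,2.4,0,0,0,0,1],
    [-2.6,2.4,0,0,0,0,1],
    [-2.6,2.4,0,0,0,0,1],
    [-2.6,2.4,0,0,0,0,1],
    [-2.6,2.4,0,0,0,0,1],
    [-2.6,2.4,0,0,0,0,1],
    [-2.6,2.4,0,0,0,0,1],
    [-2.6,2.4,0,0,0,0,1],
    [-2.6,2.4,0,0,0,0,1],
  ],
)

```text
t: 3.8
eef_pos: [0.5682, -0.171, 0.3314]
tool_rot: [0.0, 0.814, 0.58, 0.0]
contact_force: [0.8, 1.0, -0.4]
gripper_width: -0.002
```

```bash
python3 -c "
from h import *
st([.566,-.176,.33])
p=bot.read_camera('scene');save(p,'scene2.png');p=bot.read_camera('wrist');save(p,'wrist2.png')
for q in ('start_key','stop_key'):
  print([(a['point'],a['score'],atz(p,a['point'],.09)) for a in bot.pinpoint(p,q)])"
```

```text
t 3.8 q [-0.332  0.301  0.668  1.665 -0.195  1.243  1.616] p [ 0.5682 -0.171   0.3314] F [ 0.8   0.99 -0.43] g -0.0
[[0.326, 0.945, 0.0], [0.945, -0.326, 0.0], [0.0, 0.0, -1.0]]
cm tool [-0.55 -0.04  0.14]
[([309.8, 53.4], 0.6, array([ 0.46882765, -0.06812322,  0.09      ]))]
[([218.1, 71.1], 0.77, array([ 0.44992307, -0.18401756,  0.09      ]))]
```

View pics/scene2.png

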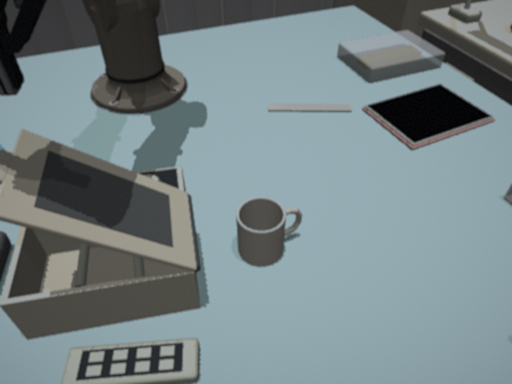

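View pics/wrist2.png

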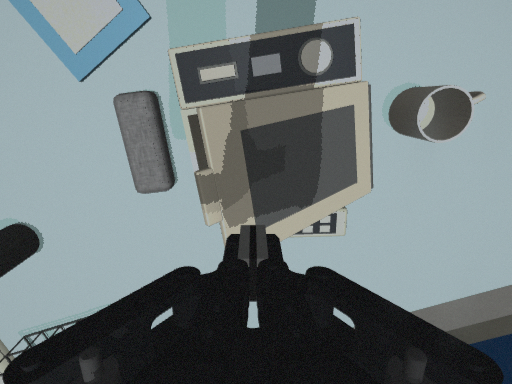

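Request:
step_arm(
  increments=[
    [-0.5,0,1,0,0,0,1],
    [0,0,1,0,0,0,1],
    [0,0,1,0,0,0,1],
    [0,0,1,0,0,0,1],
    [0,0,1,0,0,0,1],
    [0,0,1,0,0,0,1],
    [0,0,1,0,0,0,1],
    [0,0,1,0,0,0,1],
    [0,0,1,0,0,0,1],
    [0,0,1,0,0,0,1],
    [0,0,1,0,0,0,1],
    [0,0,1,0,0,0,1],
    [0,0,1,0,0,0,1],
    [0,0,1,0,0,0,1],
    [0,0,1,0,0,0,1],
  ],
)

```text
t: 5.5
eef_pos: [0.5661, -0.1745, 0.1805]
tool_rot: [0.0, 0.814, 0.58, 0.0]
contact_force: [0.1, 0.3, 0.8]
gripper_width: -0.004
```

```bash
python3 -c "
from h import *
st([.566,-.176,.098])
p=bot.read_camera('scene');save(p,'scene3.png')"
```

```text
t 5.5 q [-0.262  0.447  0.604  1.841 -0.307  0.948  1.716] p [ 0.5661 -0.1745  0.1805] F [0.1  0.25 0.79] g -0.0
[[0.327, 0.945, 0.0], [0.945, -0.327, -0.0], [-0.0, 0.0, -1.0]]
cm tool [-0.14  0.04  8.25]
```

View pics/scene3.png

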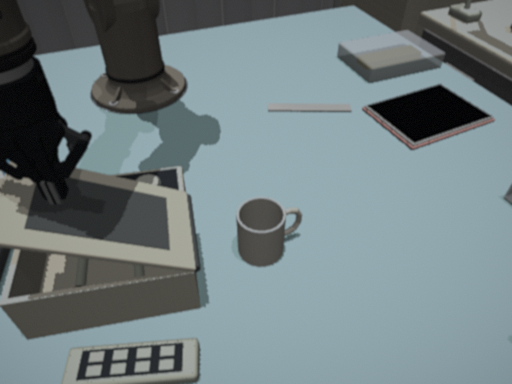

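The scene view shows the fingertips on the dark lid panel at about (55,195), and the lid is coming down. I'll keep going.

Request:
step_arm(
  increments=[
    [0,0,1,0,0,0,1],
    [0,0,1,0,0,0,1],
    [0,0,1,0,0,0,1],
    [0,0,1,0,0,0,1],
    [0,0,1,0,0,0,1],
    [0,0,1,0,0,0,1],
    [0,0,1,0,0,0,1],
    [0,0,0.5,0,0,0,1],
    [0,0,0.3,0,0,0,1],
    [0,0,0.2,0,0,0,1],
    [0,0,0,0,0,0,1],
    [0,0,0,0,0,0,1],
  ],
)

```text
t: 6.75
eef_pos: [0.5663, -0.1743, 0.1015]
tool_rot: [0.0, 0.814, 0.58, 0.0]
contact_force: [-0.9, 0.2, 0.7]
gripper_width: -0.001
```

Request:
step_arm(
  increments=[
    [0,0,0.2,0,0,0,1],
    [0,0,0.1,0,0,0,1],
    [0,0,0.1,0,0,0,1],
    [0,0,0,0,0,0,1],
  ],
)

```text
t: 7.15
eef_pos: [0.5664, -0.1746, 0.0981]
tool_rot: [0.0, 0.814, 0.58, 0.0]
contact_force: [-1.6, 0.7, 7.4]
gripper_width: 0.002
```

Request:
step_arm(
  increments=[
    [0,0,0.1,0,0,0,1],
    [0,0,0.1,0,0,0,1],
    [0,0,0,0,0,0,1],
  ],
)

```text
t: 7.45
eef_pos: [0.5665, -0.1746, 0.0979]
tool_rot: [-0.0, 0.815, 0.58, 0.001]
contact_force: [-8.0, 3.1, 23.8]
gripper_width: -0.001
```

```bash
python3 -c "
from h import *
st()
p=bot.read_camera('scene');save(p,'scene4.png')"
```

```text
t 7.45 q [-0.206  0.555  0.538  1.897 -0.391  0.794  1.783] p [ 0.5665 -0.1746  0.0979] F [-8.03  3.09 23.83] g -0.0
[[0.327, 0.945, 0.001], [0.945, -0.327, 0.002], [0.002, 0.001, -1.0]]
```

View pics/scene4.png

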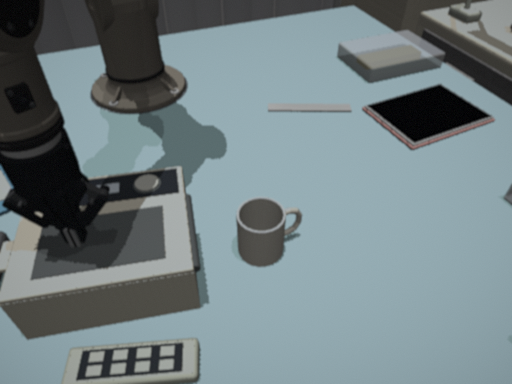

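The lid is down flush: tip z is 98 mm and the contact is hard. I'll lift and move over toward the start key.

Request:
step_arm(
  increments=[
    [0,0,-0.5,0,0,0,1],
    [0,0,-1.5,0,0,0,1],
    [0,0,-2.5,0,0,0,1],
    [0,0,-2.5,0,0,0,1],
    [0,0,-2,0,0,0,1],
    [0,0,0,0,0,0,1],
  ],
)

```text
t: 8.1
eef_pos: [0.5677, -0.1753, 0.1886]
tool_rot: [0.002, 0.815, 0.58, 0.002]
contact_force: [-0.7, 0.2, -0.5]
gripper_width: 0.005
```

```bash
python3 -c "
from h import *
st([.473,-.067,.13])
for c in ('top','wrist','scene'):
  p=bot.read_camera(c);save(p,c+'5.png')
  for q in ('start_key','stop_key','steriliser'):
   z=0 if q=='steriliser' else .09
   print(c,q,[(np.round(a['point'],1),round(a['score'],2),np.round(atz(p,a['point'],z),4)) for a in bot.pinpoint(p,q)])
   if z:print('cut',[(np.round(a['point'],1),round(a['score'],2),np.round(atz(p,np.array(np.nonzero(a['pixels'])).mean(1)[::-1],.095),4), a['pixels'].sum()) for a in bot.cut_out(p,q)])"
```

```text
t 8.1 q [-0.267  0.438  0.611  1.833 -0.303  0.958  1.712] p [ 0.5677 -0.1753  0.1886] F [-0.68  0.15 -0.5 ] g 0.0
[[0.327, 0.945, 0.005], [0.945, -0.327, -0.001], [0.001, 0.005, -1.0]]
cm tool [  7.13 -12.52   5.8 ]
top start_key [(array([329.1, 246. ]), 0.58, array([ 0.475 , -0.0648,  0.09  ]))]
cut [(array([326.5, 247. ]), 0.86, array([ 0.4759, -0.0639,  0.095 ]), np.int64(554))]
top stop_key [(array([403.3, 257.4]), 0.92, array([ 0.4542, -0.1887,  0.09  ]))]
cut [(array([402.5, 258.2]), 0.84, array([ 0.4524, -0.1842,  0.095 ]), np.int64(345))]
top steriliser [(array([357.3, 208.4]), 0.96, array([ 0.5454, -0.1432,  0.    ]))]
wrist start_key [(array([348.8,  35.2]), 0.65, array([ 0.4725, -0.0659,  0.09  ]))]
cut [(array([351.2,  32.3]), 0.59, array([ 0.4742, -0.0641,  0.095 ]), np.int64(2963))]
wrist stop_key [(array([193.1,  63.3]), 0.63, array([ 0.4521, -0.1857,  0.09  ]))]
cut [(array([192.9,  62.6]), 0.73, array([ 0.4519, -0.1851,  0.095 ]), np.int64(1762))]
wrist steriliser [(array([273.8, 137.9]), 0.65, array([ 0.5411, -0.141 ,  0.    ]))]
scene start_key [(array([146.9, 183.7]), 0.78, array([ 0.475 , -0.0628,  0.09  ]))]
cut [(array([146.4, 184.4]), 0.66, array([ 0.4788, -0.0633,  0.095 ]), np.int64(416))]
scene stop_key [(array([ 63.9, 193.6]), 0.56, array([ 0.4485, -0.1883,  0.09  ]))]
cut [(array([ 72.6, 192.1]), 0.49, array([ 0.4584, -0.1736,  0.095 ]), np.int64(159))]
scene steriliser [(array([118.6, 265. ]), 0.96, array([ 0.5462, -0.1394,  0.    ]))]
```

View pics/wrist5.png

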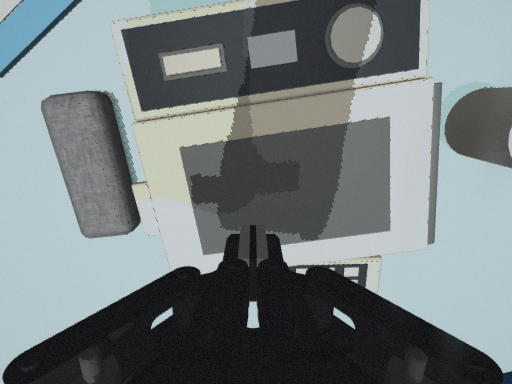

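View pics/scene5.png

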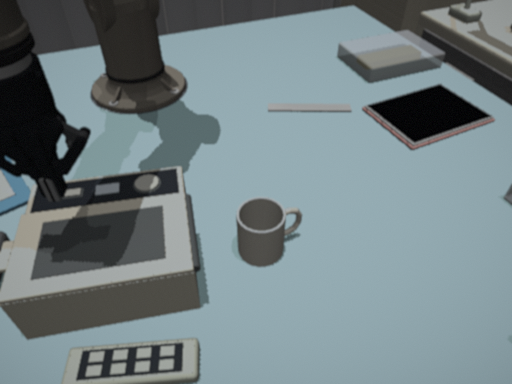

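The lid stays shut. Three cameras agree on the key at about (0.475, -0.0645). I'll move above it and partly descend.

Request:
step_arm(
  increments=[
    [1.5,-2.5,0,0,0,0,1],
    [1.5,-2.5,0,0,0,0,1],
    [1.5,-2.5,0,0,0,0,1],
    [1.5,-2.5,0,0,0,0,1],
    [1.4,-2.4,0,0,0,0,1],
    [0,0,2,0,0,0,1],
    [0,0,2,0,0,0,1],
    [0,0,2,0,0,0,1],
    [0,0,1,0,0,0,1],
    [0,0,0,0,0,0,1],
    [0,0,0,0,0,0,1],
  ],
)

```text
t: 10.1
eef_pos: [0.4734, -0.0643, 0.1157]
tool_rot: [0.0, 0.815, 0.58, 0.0]
contact_force: [0.7, 0.2, 0.6]
gripper_width: 0.003
```

```bash
python3 -c "
from h import *
st([.475,-.0645,.095])
p=bot.read_camera('scene');save(p,'scene6.png');cv2.imwrite('pics/scene6c.png',cv2.resize(p['pixels'][120:260,40:220,::-1],None,fx=4,fy=4))
print(proj(p,bot.get_obs()['eef_pos']))"
```

```text
t 10.1 q [-0.47   0.354  0.574  2.152 -0.293  0.71   1.538] p [ 0.4734 -0.0643  0.1157] F [0.74 0.16 0.58] g 0.0
[[0.327, 0.945, 0.0], [0.945, -0.327, -0.0], [-0.0, 0.0, -1.0]]
cm tool [0.04 0.16 2.07]
[142.7413448 171.2457864]
```

View pics/scene6c.png

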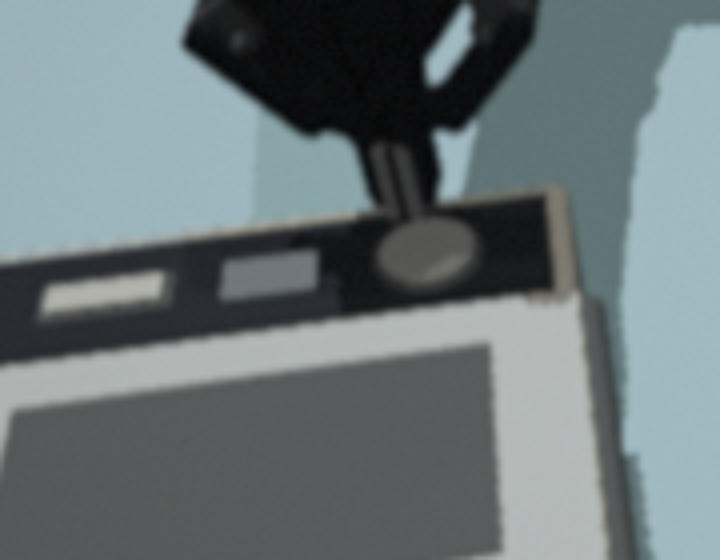

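The tip is above the round key and well clear of the bar. I'll descend gently.

Request:
step_arm(
  increments=[
    [0,0.2,0.5,0,0,0,1],
    [0,0,0.5,0,0,0,1],
    [0,0,0.5,0,0,0,1],
    [0,0,0.2,0,0,0,1],
    [0,0,0.2,0,0,0,1],
    [0,0,0.1,0,0,0,1],
    [0,0,0,0,0,0,1],
    [0,0,0,0,0,0,1],
  ],
)

```text
t: 10.95
eef_pos: [0.475, -0.0647, 0.0954]
tool_rot: [0.0, 0.814, 0.58, 0.0]
contact_force: [-0.2, -0.0, -0.2]
gripper_width: -0.0
```

Request:
step_arm(
  increments=[
    [0,0,0.05,0,0,0,1],
    [0,0,0.05,0,0,0,1],
    [0,0,0.05,0,0,0,1],
  ],
)

```text
t: 11.25
eef_pos: [0.4751, -0.0647, 0.094]
tool_rot: [0.0, 0.814, 0.58, 0.0]
contact_force: [-0.7, -0.1, 4.1]
gripper_width: -0.0
```

Request:
step_arm(
  increments=[
    [0,0,0.07,0,0,0,1],
    [0,0,0.05,0,0,0,1],
  ],
)

```text
t: 11.45
eef_pos: [0.4751, -0.0647, 0.0929]
tool_rot: [-0.0, 0.814, 0.58, 0.0]
contact_force: [-3.2, -0.1, 12.7]
gripper_width: -0.002
```

It gives and has bottomed out. I'll ease slightly, hold, then lift.

Request:
step_arm(
  increments=[
    [0,0,-0.04,0,0,0,1],
    [0,0,0,0,0,0,1],
  ],
)

```text
t: 11.65
eef_pos: [0.4751, -0.0647, 0.0933]
tool_rot: [-0.0, 0.814, 0.58, 0.0]
contact_force: [-1.3, 0.1, 5.0]
gripper_width: -0.001
```

Request:
step_arm(
  increments=[
    [0,0,0.02,0,0,0,1],
    [0,0,0,0,0,0,1],
    [0,0,0,0,0,0,1],
    [0,0,0,0,0,0,1],
    [0,0,0,0,0,0,1],
    [0,0,0,0,0,0,1],
    [0,0,0,0,0,0,1],
  ],
)

```text
t: 12.35
eef_pos: [0.4751, -0.0647, 0.0931]
tool_rot: [-0.0, 0.814, 0.58, 0.0]
contact_force: [-2.0, 0.2, 6.9]
gripper_width: 0.005
```

Request:
step_arm(
  increments=[
    [0,0,0,0,0,0,1],
    [0,0,-0.5,0,0,0,1],
    [0,0,-1,0,0,0,1],
    [0,0,-2,0,0,0,1],
    [0,0,-2,0,0,0,1],
    [0,0,-2.5,0,0,0,1],
    [0,0,-2.5,0,0,0,1],
    [0,0,0,0,0,0,1],
    [0,0,0,0,0,0,1],
  ],
)

```text
t: 13.25
eef_pos: [0.475, -0.0645, 0.1983]
tool_rot: [0.0, 0.814, 0.58, 0.001]
contact_force: [0.5, 0.6, -0.5]
gripper_width: -0.0
```

```bash
python3 -c "
from h import *
st()
p=bot.read_camera('scene');save(p,'scene7.png');p=bot.read_camera('wrist');save(p,'wrist7.png')"
```

```text
t 13.25 q [-0.554  0.216  0.647  2.079 -0.167  0.895  1.425] p [ 0.475  -0.0645  0.1983] F [ 0.48  0.57 -0.54] g -0.0
[[0.326, 0.945, 0.001], [0.945, -0.326, 0.001], [0.001, 0.001, -1.0]]
```

View pics/scene7.png

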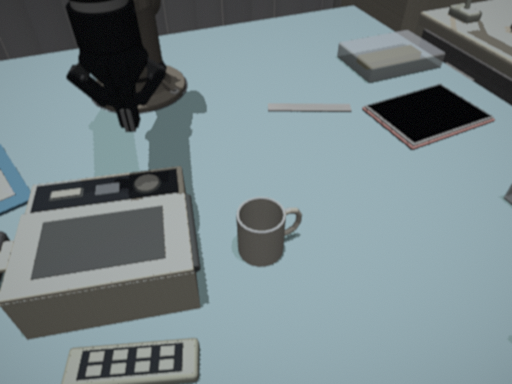

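View pics/wrist7.png

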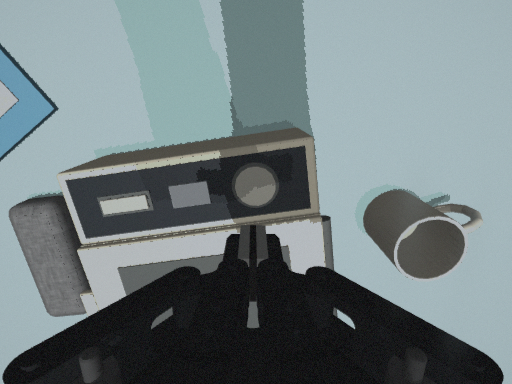

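The lid is flush, the key at scene pixel (147,184) is free, and the arm is clear of everything. I'm handing in.

```bash
python3 -c "
from h import *
print(bot.hand_in())"
```

```text
the job is handed in; nothing more can be done
None
```

I pushed the lid fully shut, then pressed and held the start key, released it and handed in at about 13.4 s. No verdict was reported.

- **Lid:** The shut fingertips took it down to hard contact with the tip at z = 98 mm, the height given for a shut lid. The peak force I read there was about 24 N upward. It stayed flush in the later pictures.
- **Start key:** I pressed it straight down about 2 mm until it bottomed out and held it for about 1.2 s, then lifted 10 cm clear. The force briefly read 12.7 N at the hard stop, so I eased off.
- **Dip during the hold:** Easing off took the reading to 5.0 N, close to the 4 N switching point, so I pressed slightly harder; it read 6.9 N near the end. If the key did switch off at that dip, the unbroken hold was nearer 0.8 s.
- **Stop key:** It was not touched; the fingertips stayed on the start key, 124 mm away.

The last pictures show the lid flush and the arm touching nothing. The force reading was about zero. The scene camera put the start key up to 4 mm from the other cameras' estimates, which is small for a key 38 mm across. I saw no indicator light, so the switching is inferred from force and travel only.

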